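Turn the bead dish to the beaker

TASK

Grip the small white bead dish by its two flat ears, lift it straight up off its pedestal, and only then turn it in the air by a quarter turn, left or right, so that its pouring lip points at the open beaker and not at the flat round tin on the opposite side. Keep the dish level, and move smoothly so that the loose bead stays in the middle of it; do not touch the bead, and leave the other things where they stand. Finish while still holding the dish, level and at rest, a hand's breadth (about 10 cm) above the pedestal and centred over it.

Things in the scene. Friction and masses are not known exactly. Their poses are not given: they have to be found in the camera images.
- dish_center (a point): Centre of the loose white round bead dish (55 mm across, 22 mm high, 0.09 kg), on its axis, half-way up. z up; -x to the pouring lip, +-y to the two ears: flat upright pads 24 mm long (along x), 17 mm high, 5 to 22 mm above the underside, outer faces 58 mm apart. Grip these, fingers down, closing along y. Free room beside and below the ears.
- dish_lip (a point): Tip of the dish's pouring lip, a short open trough on the rim, 42 mm from the dish's axis along the dish's -x and 20 mm above its underside. At the start it points roughly towards the robot.
- bead_center (a point): Centre of the loose round amber-brown bead, 18 mm in diameter, 10 g, lying in the middle of the dish, whose floor is a shallow cone rising 8 degrees outward inside a rim of inner radius 24 mm; its top is about 2 mm above the rim. It rolls off-centre when the dish is tilted or jerked. Its orientation means nothing.
- stand: Fixed dark metal pedestal under the dish: round foot 80 mm across, slim stem, flat round top 40 mm across, 40 mm above the table. Origin at the centre of its underside; z up. A flat tab at the foot points along its -x, as the lip does at the start; beaker and tin stand to its two sides, along +y and -y (which on which side varies).
- beaker: Small open clear beaker, about 55 mm across and 67 mm high, standing on the table 115 to 135 mm to one side of the pedestal's axis. Origin at the centre of its underside. To be pointed at, not touched.
- tin: Closed flat round tin, 64 mm across and 23 mm high, on the table 115 to 135 mm from the pedestal's axis, on the side opposite the beaker. Origin at the centre of its underside. Leave alone.
- dropper: Dropper bottle, 52 mm across, 139 mm high, a bystander on the left. Origin at the centre of its underside.
- eraser: Eraser, 23 x 52 x 13 mm, a bystander on the left. Origin at the centre of its underside.
- loupe: Black loupe, 42 mm across, 34 mm high, a bystander on the right. Origin at the centre of its underside.
- dish: The dish as a whole (see dish_center): origin at the centre of its underside, same axes.
- bead: The bead as a whole; the same point as bead_center is meant, but its frame turns as it rolls, so use bead_center.
There are look-alikes about, which are no part of the job. Leave any blue or yellow look-alike of the dish alone.

How it is judged:
By the outcome, as a careful person would: the job done as asked, in the order asked, and still so for the second after the job is handed in, while the arm keeps its last pose, push and grip.
It also fails if it takes over 35 s, if anything falls off the work surface, if the arm or the gripper's body presses on something with over 40 N, if the wrist force passes 120 N, or if a joint passes its speed limit or range.

ROBOT

A 6-joint arm with a two-finger parallel gripper is mounted at the origin on a cart in front of the work surface, level with it; the furniture and walls round the work are solid. World frame = base frame: x ahead of the robot, y to its left, z up, the work surface at z = 0. Lengths are in m, angles in rad, forces in N, time in s.
With the tool pointing down it reaches from about 0.325 to 0.85 m from the base axis. Payload 15.5 kg.
Tool frame: the origin (TCP) lies at the very end of the fingers, on their centre line; the grasp point (between the pads) lies 19 mm behind it; z points along the fingers, y is the direction in which the jaws open and shut (so a half turn about z gives the same grasp; the last joint's range is limited). The gripper opens to 91 mm and grips with 3 to 60 N. Pads are 32 mm wide; open, the fingers measure 118 mm over their backs; the gripper's body (76 mm by 178 mm) begins 60 mm behind the grasp point.
Start: joints at [1.208, 0.494, 1.345, -0, 1.302, -0.096], TCP at [0.165, 0.603, 0.19] pointing down, gripper open.
Joint ranges: [-2.91, 2.91], [-0.82, 2.16], [0.22, 2.67], [-1.22, 4.37], [0.12, 2.79], [-3.08, 3.08]. Speed limits (rad/s): [1.89, 1.89, 2.57, 3.01, 3.01, 3.01].

INTERFACE

Orientations are given as a unit quaternion [w, x, y, z].
In Python, from workcell import observe, camera, calibration, finish_job gives the robot as it stands. The module is installed in compiled form; this text tells all that it offers.
- The arm moves only by the tool servo_tool, never from a script. Its argument "steps" is a list of rows, each an object with "grip": the gripper command: -1 is shut, 1 is fully open, values between are in proportion; "travel": the shift along the tool's x, y, z in m, a list of three; "rot": the turn, a rotation vector about the tool's x, y, z in rad, a list of three. A call has 1 to 5 rows; each row shifts and turns the commanded pose from where the row before left it, along the tool's axes as they then stand; what a row does not reach is not made up. A row lasts 1/12 s, in which the tool goes at most 41.7 mm and 7.16 degrees, less where a joint would pass 70% of its speed; a pose out of reach is approached as far as the arm can. A call with a gripper value outside its range is refused whole. The fingers move at their own pace and stop on an object; "squeeze" is the grip in N (left out, the last holds). Time passes only in rows, so rows that do not move let the fingers close. It gives the time, the measured TCP pose, the force and the opening at its end, in the units of the state.
- observe(): the state, without advancing time (a new reading comes with each control period).
- camera(name): name is "scene" or "top"; returns the picture (400x640x3 uint8, red, green, blue); there is no depth.
- calibration(name): a dict with "fx", "fy", "cx", "cy" (pixels), "k1" (the pictures are not rectified: a ray, as slopes to the right and down, at radius r is drawn at 1 + k1 r^2 times it, then the intrinsics apply), "R" (3x3) and "t" (3): a world point X has camera coordinates R X + t. Camera axes: x right, y down, z forward; pixel columns grow to the right and rows downward; lengths in m; the calibration is good to about 2 mm. A picture is of the moment at which its call begins. calibration takes no time and is no camera call.
- finish_job(): hands the job in, once; it reports no verdict.
The state is a dict: "clock": time; "joints": joint angles; "qd": joint speeds; "joint_torque": joint torques, N m; "eef_pos": TCP position; "tool_rot": TCP orientation; "ft_force": force on the tool from outside, world axes, zero at the start; "moment": the same for the moment, N m; "grip_width": finger opening in m.
Only numpy, scipy, OpenCV 4.12 (cv2) and the standard library are available. Lean on these libraries where they do the work, as an engineer would, in place of code of your own. Each camera call takes 0.05 s, during which the arm holds its last target.

## Working session

There is one attempt and no reset: what is moved stays moved. The work goes in short steps, Python scripts to look and compute and a tool call to move; the robot and the scene stay as the last step left them, time stands still between calls to the robot, and variables do not carry over. Pictures are saved under pics/ and viewed, and the job is handed in when it is done.

Besides the shell and the picture viewer there is one more tool, called after "Emit:" as name(argument=value, ...) on one line, values as JSON. servo_tool: Moves the arm, as the interface text tells. Its arguments: {"type":"object","properties":{"steps":{"type":"array"},"squeeze":{"type":"number"}},"required":["steps"]}

```bash
mkdir -p pics; python3 - <<'E'
from workcell import *
import cv2
for n in("scene","top"):
    cv2.imwrite(f"pics/{n}0.png",camera(n)[:,:,::-1]); c=calibration(n); print(c)
s=observe();print(s)
E
```

```text
{'fx': 511.07758023128815, 'fy': 511.07758023128815, 'cx': 312.83936966113487, 'cy': 201.642180471428, 'k1': -0.16792300074714736, 'R': array([[ 0.66242222, -0.74894243,  0.01679389],
       [-0.53466637, -0.4883646 , -0.6896607 ],
       [ 0.52471771,  0.44786744, -0.7239379 ]]), 't': array([-0.29841907,  0.30740151,  1.18251187])}
{'fx': 504.5124011972746, 'fy': 504.5124011972746, 'cx': 315.6836348730704, 'cy': 193.8964011571746, 'k1': -0.15763860969668925, 'R': array([[ 0.0065588 , -0.99982796, -0.01735004],
       [-0.99296958, -0.00446119, -0.11828569],
       [ 0.11818794,  0.01800387, -0.99282802]]), 't': array([0.01726673, 0.46726661, 1.36496022])}
{'clock': 0.1, 'joints': array([ 1.20854342e+00,  4.94172731e-01,  1.34604409e+00, -2.91487715e-05,
        1.30254474e+00, -9.55042069e-02]), 'qd': array([ 0.00242033, -0.00238709, -0.00062807,  0.00040336,  0.00133614,
        0.00024883]), 'joint_torque': array([ 1.75842233e-03, -8.80244064e+01, -3.82542694e+01,  7.09648803e-02,
        4.82393440e-02, -4.11802091e-05]), 'eef_pos': array([0.16462371, 0.60253986, 0.18937428]), 'tool_rot': array([-1.18920371e-04,  1.32975416e-01,  9.91119164e-01, -5.72403267e-04]), 'ft_force': array([ 1.03617774, -0.65725086,  1.46394973]), 'moment': array([-0.06545517, -0.00650485,  0.01221095]), 'grip_width': 0.09109224630522184}
```

View pics/scene0.png

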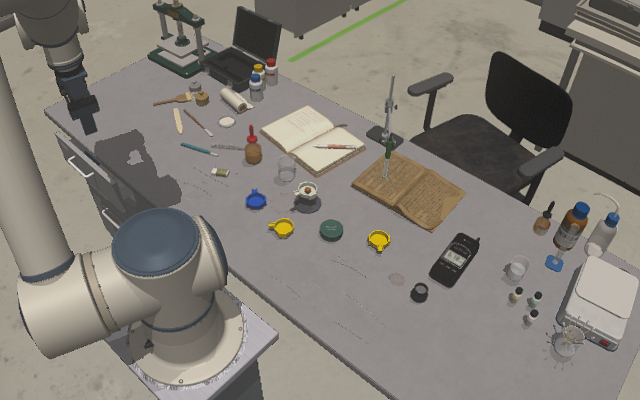

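View pics/top0.png

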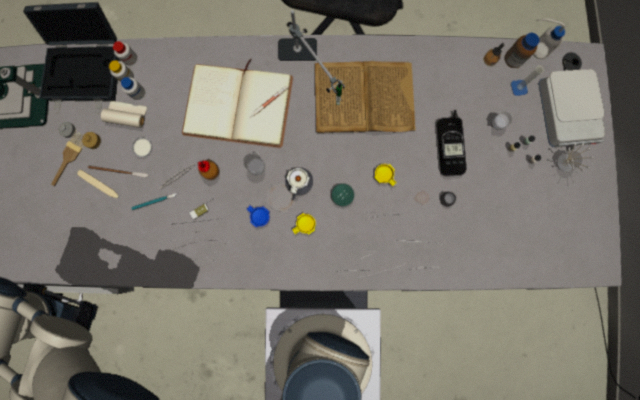

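The white dish with the amber bead is at top (298,180) and scene (306,192). The blue dish (260,216) and the yellow ones (305,224) and (385,174) are look-alikes. The beaker is at top (254,164), on the robot's left, and the tin is at (342,195), on its right. I'll enlarge both views to confirm.

```bash
python3 - <<'E'
import cv2
a=cv2.imread("pics/top0.png")[145:225,235:365]; cv2.imwrite("pics/topc.png",cv2.resize(a,None,fx=6,fy=6,interpolation=cv2.INTER_CUBIC))
a=cv2.imread("pics/scene0.png")[150:250,260:360]; cv2.imwrite("pics/scenec.png",cv2.resize(a,None,fx=6,fy=6,interpolation=cv2.INTER_CUBIC))
E
```

```text
(no output)
```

View pics/topc.png

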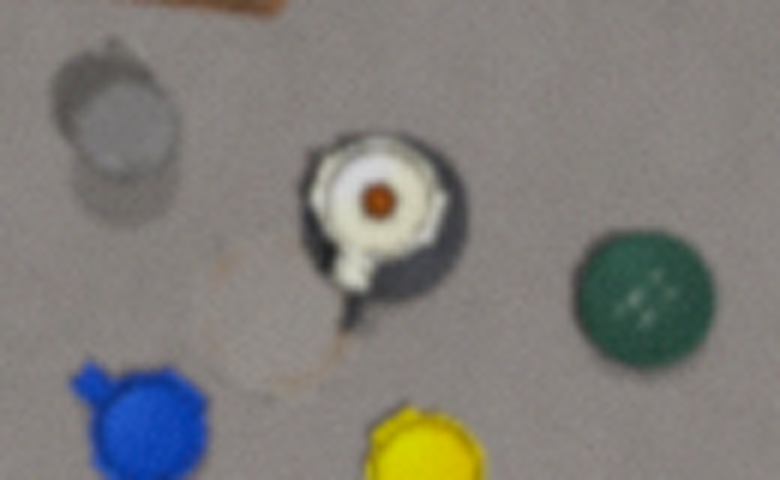

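View pics/scenec.png

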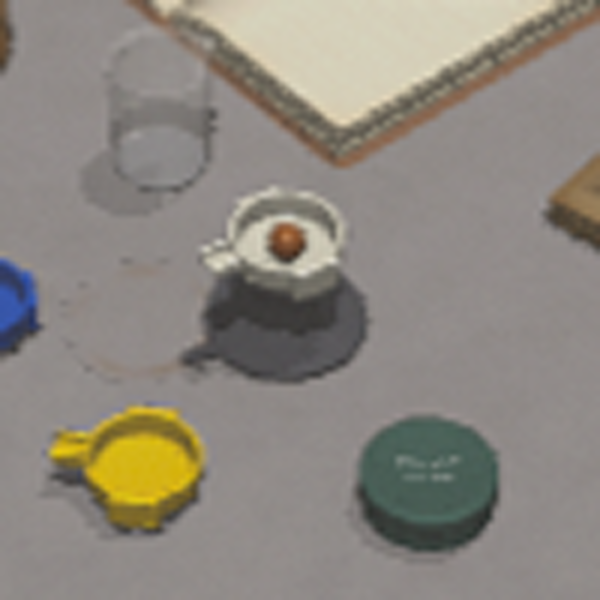

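```bash
cat > h.py <<'E'
import numpy as np, cv2
from workcell import *
def K(c): return np.array([[c['fx'],0,c['cx']],[0,c['fy'],c['cy']],[0,0,1]])
def ray(n,u,v):
    c=calibration(n); p=cv2.undistortPoints(np.array([[[u,v]]],float),K(c),np.array([c['k1'],0,0,0]))[0,0]
    return -c['R'].T@c['t'], c['R'].T@np.array([p[0],p[1],1])
def atz(n,u,v,z):
    o,d=ray(n,u,v); return o+d*(z-o[2])/d[2]
def proj(n,X):
    c=calibration(n); return cv2.projectPoints(np.array(X,float).reshape(-1,1,3),cv2.Rodrigues(c['R'])[0],c['t'],K(c),np.array([c['k1'],0,0,0]))[0][:,0]
def tri(a,b):
    (o1,d1),(o2,d2)=ray("top",*a),ray("scene",*b)
    s=np.linalg.lstsq(np.c_[d1,-d2],o2-o1,rcond=None)[0]; p,q=o1+d1*s[0],o2+d2*s[1]; return (p+q)/2,np.linalg.norm(p-q)
def tc(u,v): return ((u+.5)/6-.5+235,(v+.5)/6-.5+145)
def sc(u,v): return ((u+.5)/6-.5+260,(v+.5)/6-.5+150)
E
python3 - <<'E'
from h import *
np.set_printoptions(precision=4,suppress=True)
print("bead",tri(tc(378,200),sc(287,241)),atz("top",*tc(378,200),.055),atz("scene",*sc(287,241),.055))
print("rim",atz("top",*tc(378,198),.062), atz("scene",*sc(286,240),.062))
print("lip",atz("top",*tc(348,286),.06),atz("scene",*sc(207,255),.06), tri(tc(348,286),sc(207,255)))
print("earL",atz("top",*tc(316,190),.062),"earR",atz("top",*tc(440,215),.062))
print("foot",atz("top",*tc(384,216),.004),"tab",atz("top",*tc(348,326),.003),atz("scene",*sc(190,356),.003),"footS",atz("scene",*sc(286,323),.004))
print("tin",atz("top",*tc(645,298),.023),atz("scene",*sc(428,455),.023))
for z in(0,.067):print("beaker",z,atz("top",*tc(125,125),z),atz("top",*tc(125,175),z),atz("scene",*sc(162,158),0),atz("scene",*sc(158,65),.067))
E
```

```text
bead (array([0.507 , 0.0699, 0.052 ]), np.float64(0.0025237797378884408)) [0.5075 0.0689 0.055 ] [0.5038 0.0687 0.055 ]
rim [0.5073 0.0685 0.062 ] [0.4987 0.0649 0.062 ]
lip [0.4675 0.0817 0.06  ] [0.4681 0.0867 0.06  ] (array([0.4658, 0.0824, 0.0648]), np.float64(0.003058635964206074))
earL [0.5109 0.0966 0.062 ] earR [0.4997 0.0405 0.062 ]
foot [0.5076 0.0688 0.004 ] tab [0.4556 0.0851 0.003 ] [0.4542 0.0855 0.003 ] footS [0.5003 0.0656 0.004 ]
tin [ 0.4671 -0.0532  0.023 ] [ 0.4689 -0.0489  0.023 ]
beaker 0 [0.5514 0.1926 0.    ] [0.5274 0.1921 0.    ] [0.5464 0.1916 0.    ] [0.5429 0.1892 0.067 ]
beaker 0.067 [0.5396 0.1832 0.067 ] [0.5167 0.1827 0.067 ] [0.5464 0.1916 0.    ] [0.5429 0.1892 0.067 ]
```

```bash
cat > ov.py <<'E'
from h import *
def draw(n,img,off,f,x,y,yaw,z0,foot=True):
    R=np.array([[np.cos(yaw),-np.sin(yaw)],[np.sin(yaw),np.cos(yaw)]])
    a=np.linspace(0,2*np.pi,60)
    def put(P,z,col):
        P=np.array(P,float); W=np.c_[P@R.T+[x,y],np.full(len(P),z)]
        q=(proj(n,W)-off+.5)*f-.5
        cv2.polylines(img,[q.round().astype(int)],False,col,1,cv2.LINE_AA)
    C=np.c_[np.cos(a),np.sin(a)]
    put(C*.0275,z0+.022,(255,0,0)); 
    put([[-.0275,0],[-.042,0]],z0+.02,(0,0,255))
    for s in(-1,1):
        put([[-.012,s*.029],[.012,s*.029]],z0+.022,(255,0,255)); put([[-.012,s*.029],[.012,s*.029]],z0+.005,(255,0,255))
    if foot: put(C*.04,.004,(0,255,0))
E
python3 - <<'E'
from ov import *
for n,o in(("top",(268,155)),("scene",(276,162))):
    f=10; a=cv2.imread(f"pics/{n}0.png")[o[1]:o[1]+58,o[0]:o[0]+60]; a=cv2.resize(a,None,fx=f,fy=f,interpolation=cv2.INTER_CUBIC)
    draw(n,a,np.array(o),f,.506,.0685,-.28,.04); cv2.imwrite(f"pics/ov_{n}.png",a)
E
```

```text
(no output)
```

View pics/ov_top.png

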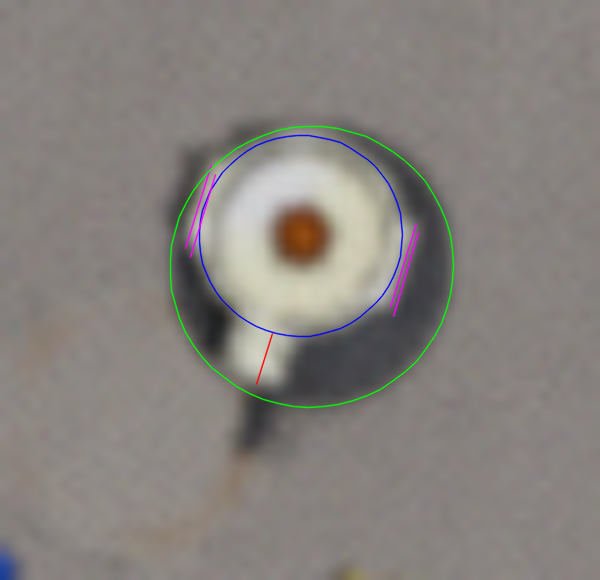

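View pics/ov_scene.png

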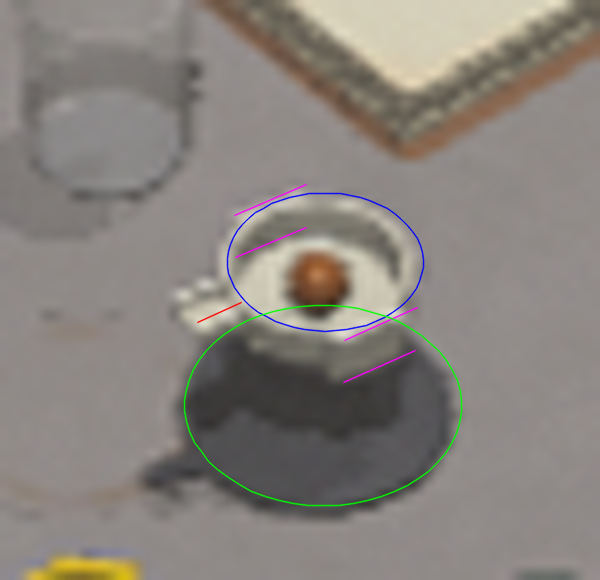

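Both views agree. The dish centre is at about (0.505, 0.069) and the dish yaw is about -0.29, so the lip points at the robot. The beaker lies along the dish's +y, so a clockwise quarter turn is needed. I'll move over the dish at z 0.19, which clears the dropper.

Emit:
servo_tool(steps=[{"grip": 1, "travel": [-0.008, -0.0073, 0], "rot": [0, 0, 0]}, {"grip": 1, "travel": [-0.016, -0.0145, 0], "rot": [0, 0, 0]}, {"grip": 1, "travel": [-0.024, -0.0218, 0], "rot": [0, 0, 0]}, {"grip": 1, "travel": [-0.024, -0.0218, 0], "rot": [0, 0, 0]}, {"grip": 1, "travel": [-0.024, -0.0218, 0], "rot": [0, 0, 0]}])

```text
clock: 0.52
eef_pos: [0.2348, 0.4915, 0.1896]
tool_rot: [-0.0, 0.133, 0.991, -0.0]
ft_force: [0.6, 1.5, -0.3]
grip_width: 0.0912
```

Emit:
servo_tool(steps=[{"grip": 1, "travel": [-0.024, -0.0218, 0], "rot": [0, 0, 0]}, {"grip": 1, "travel": [-0.024, -0.0218, 0], "rot": [0, 0, 0]}, {"grip": 1, "travel": [-0.024, -0.0218, 0], "rot": [0, 0, 0]}, {"grip": 1, "travel": [-0.024, -0.0218, 0], "rot": [0, 0, 0]}, {"grip": 1, "travel": [-0.024, -0.0218, 0], "rot": [0, 0, 0]}])

```text
clock: 0.93
eef_pos: [0.3218, 0.3546, 0.1899]
tool_rot: [-0.0, 0.133, 0.991, -0.0]
ft_force: [1.1, -0.0, 0.1]
grip_width: 0.091
```

Emit:
servo_tool(steps=[{"grip": 1, "travel": [-0.024, -0.0218, 0], "rot": [0, 0, 0]}, {"grip": 1, "travel": [-0.024, -0.0218, 0], "rot": [0, 0, 0]}, {"grip": 1, "travel": [-0.024, -0.0218, 0], "rot": [0, 0, 0]}, {"grip": 1, "travel": [-0.024, -0.0218, 0], "rot": [0, 0, 0]}, {"grip": 1, "travel": [-0.024, -0.0218, 0], "rot": [0, 0, 0]}])

```text
clock: 1.35
eef_pos: [0.4086, 0.2178, 0.1899]
tool_rot: [-0.0, 0.133, 0.991, -0.0]
ft_force: [1.0, 0.4, 0.4]
grip_width: 0.0909
```

Emit:
servo_tool(steps=[{"grip": 1, "travel": [-0.024, -0.0218, 0], "rot": [0, 0, 0]}, {"grip": 1, "travel": [-0.024, -0.0218, 0], "rot": [0, 0, 0]}, {"grip": 1, "travel": [-0.024, -0.0218, 0], "rot": [0, 0, 0]}, {"grip": 1, "travel": [-0.014, -0.0127, 0], "rot": [0, 0, 0]}, {"grip": 1, "travel": [0, 0, 0], "rot": [0, 0, 0]}])

```text
clock: 1.77
eef_pos: [0.4723, 0.1185, 0.1898]
tool_rot: [0.0, 0.134, 0.991, -0.0]
ft_force: [-0.4, 0.1, -0.1]
grip_width: 0.0914
```

Emit:
servo_tool(steps=[{"grip": 1, "travel": [0, 0, 0], "rot": [0, 0, 0]}, {"grip": 1, "travel": [0, 0, 0], "rot": [0, 0, 0]}])

```text
clock: 1.93
eef_pos: [0.4701, 0.1219, 0.1898]
tool_rot: [-0.0, 0.133, 0.991, -0.0]
ft_force: [-0.4, -0.5, -0.2]
grip_width: 0.0914
```

Emit:
servo_tool(steps=[{"grip": 1, "travel": [-0.012, -0.0104, 0], "rot": [0, 0, 0]}, {"grip": 1, "travel": [-0.018, -0.0157, 0], "rot": [0, 0, 0]}, {"grip": 1, "travel": [-0.0176, -0.0157, 0], "rot": [0, 0, 0]}, {"grip": 1, "travel": [0, 0, 0], "rot": [0, 0, 0.023]}, {"grip": 1, "travel": [0, 0, 0.02], "rot": [0, 0, 0]}])

```text
clock: 2.35
eef_pos: [0.5076, 0.0692, 0.1722]
tool_rot: [0.002, 0.145, 0.989, 0.0]
ft_force: [1.3, -0.5, 0.8]
grip_width: 0.0914
```

Emit:
servo_tool(steps=[{"grip": 1, "travel": [0, 0, 0.025], "rot": [0, 0, 0]}, {"grip": 1, "travel": [0, 0, 0.02], "rot": [0, 0, 0]}, {"grip": 1, "travel": [0, 0, 0.01], "rot": [0, 0, 0]}, {"grip": 1, "travel": [0, 0, 0], "rot": [0, 0, 0]}, {"grip": 1, "travel": [0, 0, 0], "rot": [0, 0, 0]}])

```text
clock: 2.77
eef_pos: [0.505, 0.0698, 0.1149]
tool_rot: [-0.001, 0.144, 0.99, -0.0]
ft_force: [-0.4, 0.9, 0.8]
grip_width: 0.0912
```

```bash
python3 - <<'E'
from ov import *
s=observe();print(s['eef_pos'],s['tool_rot'],s['joints'])
ims=[]
for n,o in(("top",(253,135)),("scene",(256,132))):
    f=6; a=camera(n); a=a[:,:,::-1][o[1]:o[1]+90,o[0]:o[0]+65 if 0 else o[0]+66+20]; a=np.ascontiguousarray(a)
    a=cv2.resize(a,None,fx=4.6,fy=4.6,interpolation=cv2.INTER_CUBIC); ims.append(a)
cv2.imwrite("pics/pre.png",np.hstack(ims))
E
```

```text
[0.50495387 0.0698339  0.11490839] [-5.67215022e-04  1.43952469e-01  9.89584440e-01 -3.83750694e-05] [ 2.01580768e-02  4.28623014e-01  1.71660018e+00  1.31155860e-04
  9.97501135e-01 -1.26180074e+00]
```

View pics/pre.png

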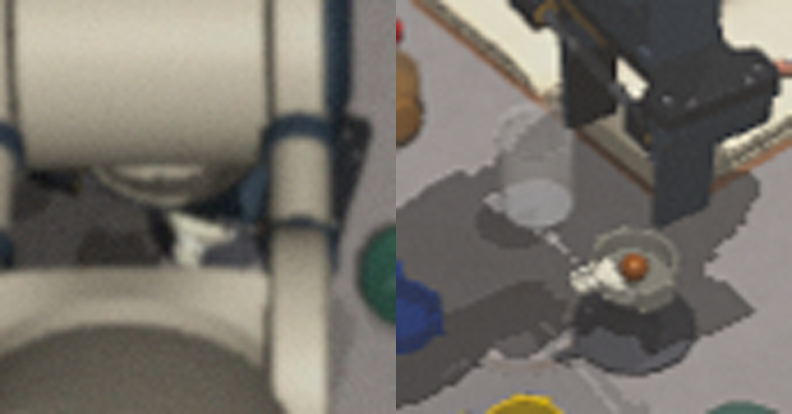

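The fingers straddle the dish, and the bead is centred at (633,265) in the picture. I'll descend to TCP z 0.035.

Emit:
servo_tool(steps=[{"grip": 1, "travel": [0, 0, 0.01], "rot": [0, 0, 0]}, {"grip": 1, "travel": [0, 0, 0.015], "rot": [0, 0, 0]}, {"grip": 1, "travel": [0, 0, 0.015], "rot": [0, 0, 0]}, {"grip": 1, "travel": [0, 0, 0.015], "rot": [0, 0, 0]}, {"grip": 1, "travel": [0, 0, 0.012], "rot": [0, 0, 0]}])

```text
clock: 3.28
eef_pos: [0.5062, 0.0692, 0.0481]
tool_rot: [0.001, 0.144, 0.99, 0.0]
ft_force: [-0.5, 0.2, 0.5]
grip_width: 0.0912
```

Emit:
servo_tool(steps=[{"grip": 1, "travel": [0, 0, 0.009], "rot": [0, 0, 0]}, {"grip": 1, "travel": [0, 0, 0.004], "rot": [0, 0, 0]}, {"grip": 1, "travel": [0, 0, 0], "rot": [0, 0, 0]}, {"grip": 1, "travel": [0, 0, 0], "rot": [0, 0, 0]}])

```text
clock: 3.62
eef_pos: [0.5061, 0.0691, 0.0355]
tool_rot: [0.0, 0.144, 0.99, 0.0]
ft_force: [-0.3, 0.4, 0.9]
grip_width: 0.0913
```

```bash
python3 - <<'E'
from ov import *
s=observe();print(s['eef_pos'],s['tool_rot'])
n,o=("scene",(270,152));f=9
a=np.ascontiguousarray(camera(n)[:,:,::-1][o[1]:o[1]+65,o[0]:o[0]+75]);a=cv2.resize(a,None,fx=f,fy=f,interpolation=cv2.INTER_CUBIC)
cv2.imwrite("pics/pre2.png",a)
E
```

```text
[0.50606667 0.06908577 0.03545215] [3.21236302e-04 1.44359723e-01 9.89525222e-01 5.08236567e-05]
```

View pics/pre2.png

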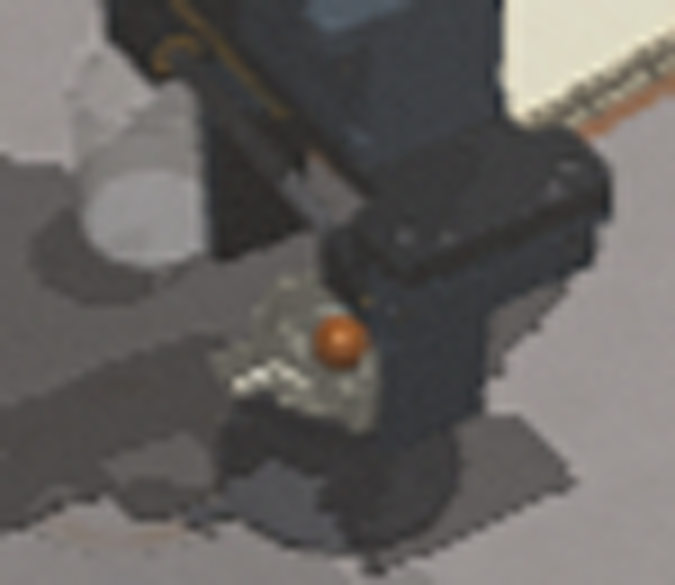

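The fingers sit beside the ears and the bead is central at (340,340). I'll close gradually.

Emit:
servo_tool(steps=[{"grip": 0.7, "travel": [0, 0, 0], "rot": [0, 0, 0]}, {"grip": 0.5, "travel": [0, 0, 0], "rot": [0, 0, 0]}, {"grip": 0.45, "travel": [0, 0, 0], "rot": [0, 0, 0]}, {"grip": 0.4, "travel": [0, 0, 0], "rot": [0, 0, 0]}, {"grip": 0.37, "travel": [0, 0, 0], "rot": [0, 0, 0]}], squeeze=8)

```text
clock: 4.08
eef_pos: [0.5057, 0.069, 0.035]
tool_rot: [0.0, 0.144, 0.99, 0.0]
ft_force: [-0.2, -0.2, -0.3]
grip_width: 0.0632
```

Emit:
servo_tool(steps=[{"grip": 0.35, "travel": [0, 0, 0], "rot": [0, 0, 0]}, {"grip": 0.33, "travel": [0, 0, 0], "rot": [0, 0, 0]}, {"grip": 0.31, "travel": [0, 0, 0], "rot": [0, 0, 0]}, {"grip": 0.29, "travel": [0, 0, 0], "rot": [0, 0, 0]}, {"grip": 0.27, "travel": [0, 0, 0], "rot": [0, 0, 0]}], squeeze=8)

```text
clock: 4.5
eef_pos: [0.5057, 0.069, 0.0349]
tool_rot: [-0.0, 0.144, 0.99, 0.0]
ft_force: [-0.7, 1.5, 0.4]
grip_width: 0.0581
```

Emit:
servo_tool(steps=[{"grip": 0.25, "travel": [0, 0, 0], "rot": [0, 0, 0]}, {"grip": 0.22, "travel": [0, 0, 0], "rot": [0, 0, 0]}, {"grip": 0.1, "travel": [0, 0, 0], "rot": [0, 0, 0]}, {"grip": -0.2, "travel": [0, 0, 0], "rot": [0, 0, 0]}, {"grip": -1, "travel": [0, 0, 0], "rot": [0, 0, 0]}], squeeze=8)

```text
clock: 4.92
eef_pos: [0.5057, 0.069, 0.0349]
tool_rot: [-0.0, 0.144, 0.99, -0.0]
ft_force: [0.7, 1.3, -0.2]
grip_width: 0.0582
```

Emit:
servo_tool(steps=[{"grip": -1, "travel": [0, 0, 0], "rot": [0, 0, 0]}, {"grip": -1, "travel": [0, 0, 0], "rot": [0, 0, 0]}, {"grip": -1, "travel": [0, 0, 0], "rot": [0, 0, 0]}], squeeze=16)

```text
clock: 5.17
eef_pos: [0.5057, 0.069, 0.0349]
tool_rot: [0.0, 0.144, 0.99, -0.0]
ft_force: [-0.3, 0.9, -0.2]
grip_width: 0.0579
```

```bash
python3 - <<'E'
from ov import *
s=observe();print(s['eef_pos'],s['tool_rot'],s['grip_width'],s['ft_force'],s['moment'])
n,o=("scene",(270,152));f=9
a=np.ascontiguousarray(camera(n)[:,:,::-1][o[1]:o[1]+65,o[0]:o[0]+75]);a=cv2.resize(a,None,fx=f,fy=f,interpolation=cv2.INTER_CUBIC)
cv2.imwrite("pics/grip.png",a)
E
```

```text
[0.50568178 0.06899832 0.03492255] [ 8.50573473e-06  1.44389610e-01  9.89520915e-01 -9.58208862e-06] 0.05785835753716327 [-0.30149456  0.94691895 -0.20952767] [ 0.06649849 -0.05811875  0.00948297]
```

View pics/grip.png

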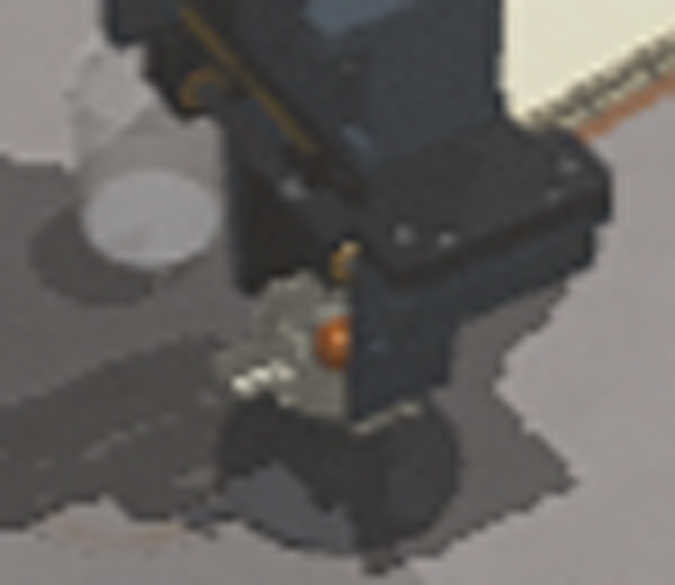

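Width is 58 mm, which matches the ears, and the forces are near zero. I'll lift 100 mm smoothly.

Emit:
servo_tool(steps=[{"grip": -1, "travel": [0, 0, -0.0005], "rot": [0, 0, 0]}, {"grip": -1, "travel": [0, 0, -0.001], "rot": [0, 0, 0]}, {"grip": -1, "travel": [0, 0, -0.002], "rot": [0, 0, 0]}, {"grip": -1, "travel": [0, 0, -0.003], "rot": [0, 0, 0]}, {"grip": -1, "travel": [0, 0, -0.004], "rot": [0, 0, 0]}])

```text
clock: 5.63
eef_pos: [0.5056, 0.069, 0.0456]
tool_rot: [-0.0, 0.144, 0.99, -0.0]
ft_force: [-0.5, 0.0, -1.1]
grip_width: 0.0577
```

Emit:
servo_tool(steps=[{"grip": -1, "travel": [0, 0, -0.005], "rot": [0, 0, 0]}, {"grip": -1, "travel": [0, 0, -0.006], "rot": [0, 0, 0]}, {"grip": -1, "travel": [0, 0, -0.007], "rot": [0, 0, 0]}, {"grip": -1, "travel": [0, 0, -0.008], "rot": [0, 0, 0]}, {"grip": -1, "travel": [0, 0, -0.009], "rot": [0, 0, 0]}])

```text
clock: 6.05
eef_pos: [0.5056, 0.069, 0.0813]
tool_rot: [-0.0, 0.144, 0.99, 0.0]
ft_force: [-0.4, -0.0, -1.2]
grip_width: 0.0577
```

Emit:
servo_tool(steps=[{"grip": -1, "travel": [0, 0, -0.009], "rot": [0, 0, 0]}, {"grip": -1, "travel": [0, 0, -0.009], "rot": [0, 0, 0]}, {"grip": -1, "travel": [0, 0, -0.008], "rot": [0, 0, 0]}, {"grip": -1, "travel": [0, 0, -0.007], "rot": [0, 0, 0]}, {"grip": -1, "travel": [0, 0, -0.006], "rot": [0, 0, 0]}])

```text
clock: 6.47
eef_pos: [0.5058, 0.069, 0.1203]
tool_rot: [0.0, 0.144, 0.99, 0.0]
ft_force: [0.4, 0.1, -1.2]
grip_width: 0.0572
```

Emit:
servo_tool(steps=[{"grip": -1, "travel": [0, 0, -0.005], "rot": [0, 0, 0]}, {"grip": -1, "travel": [0, 0, -0.004], "rot": [0, 0, 0]}, {"grip": -1, "travel": [0, 0, -0.003], "rot": [0, 0, 0]}, {"grip": -1, "travel": [0, 0, -0.002], "rot": [0, 0, 0]}, {"grip": -1, "travel": [0, 0, -0.001], "rot": [0, 0, 0]}])

```text
clock: 6.88
eef_pos: [0.5057, 0.069, 0.1345]
tool_rot: [-0.0, 0.144, 0.99, 0.0]
ft_force: [0.2, 0.1, -1.1]
grip_width: 0.0577
```

Emit:
servo_tool(steps=[{"grip": -1, "travel": [0, 0, -0.0005], "rot": [0, 0, 0]}, {"grip": -1, "travel": [0, 0, 0], "rot": [0, 0, 0]}, {"grip": -1, "travel": [0, 0, 0], "rot": [0, 0, 0]}, {"grip": -1, "travel": [0, 0, 0], "rot": [0, 0, 0]}])

```text
clock: 7.22
eef_pos: [0.5056, 0.069, 0.1347]
tool_rot: [-0.0, 0.144, 0.99, -0.0]
ft_force: [-0.0, 0.2, -1.3]
grip_width: 0.0575
```

```bash
python3 - <<'E'
from ov import *
s=observe();print(s['eef_pos'],s['tool_rot'],s['grip_width'],s['ft_force'],s['moment'])
n,o=("scene",(270,102));f=7
a=np.ascontiguousarray(camera(n)[:,:,::-1][o[1]:o[1]+85,o[0]:o[0]+100]);a=cv2.resize(a,None,fx=f,fy=f,interpolation=cv2.INTER_CUBIC)
b=a.copy();draw(n,b,np.array(o),f,.5055,.069,-.29,.14)
cv2.imwrite("pics/lift.png",np.hstack([a[:,:400],b[:,:400]]))
E
```

```text
[0.50556803 0.06898599 0.13474362] [-1.70371025e-04  1.44415558e-01  9.89517112e-01 -4.24221413e-05] 0.05750338646031233 [-0.00845774  0.18525208 -1.30862671] [-0.03504221  0.02555488 -0.00542815]
```

View pics/lift.png

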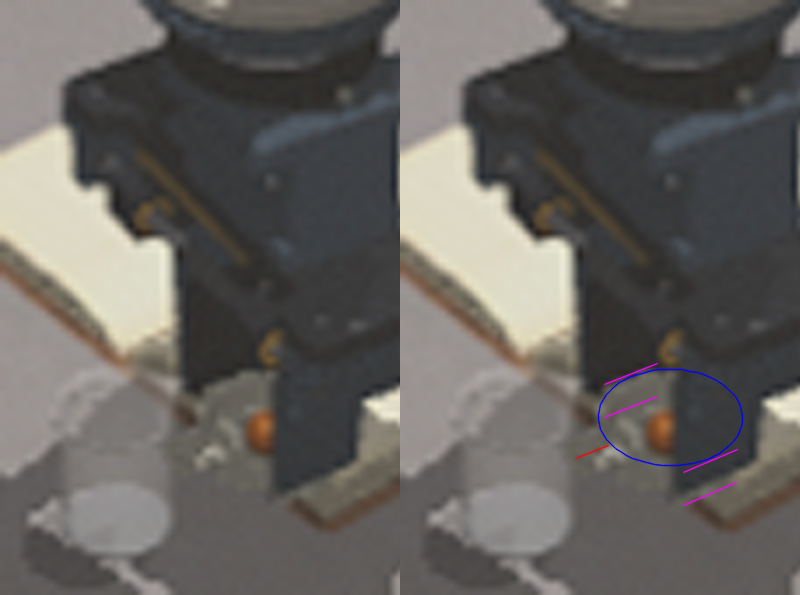

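Wrist force is about 1.2 N, the weight of dish plus bead. The dish is level with the bead central at (262,433), the lip still points toward the robot, and nothing touches. I'll turn it clockwise by a quarter turn, which is +z about the tool.

Emit:
servo_tool(steps=[{"grip": -1, "travel": [0, 0, 0], "rot": [0, 0, 0.01]}, {"grip": -1, "travel": [0, 0, 0], "rot": [0, 0, 0.02]}, {"grip": -1, "travel": [0, 0, 0], "rot": [0, 0, 0.03]}, {"grip": -1, "travel": [0, 0, 0], "rot": [0, 0, 0.04]}, {"grip": -1, "travel": [0, 0, 0], "rot": [0, 0, 0.05]}])

```text
clock: 7.68
eef_pos: [0.5057, 0.069, 0.1349]
tool_rot: [-0.0, 0.22, 0.976, -0.0]
ft_force: [-0.0, -0.2, -0.9]
grip_width: 0.0573
```

Emit:
servo_tool(steps=[{"grip": -1, "travel": [0, 0, 0], "rot": [0, 0, 0.06]}, {"grip": -1, "travel": [0, 0, 0], "rot": [0, 0, 0.07]}, {"grip": -1, "travel": [0, 0, 0], "rot": [0, 0, 0.08]}, {"grip": -1, "travel": [0, 0, 0], "rot": [0, 0, 0.085]}, {"grip": -1, "travel": [0, 0, 0], "rot": [0, 0, 0.085]}])

```text
clock: 8.1
eef_pos: [0.5057, 0.069, 0.1349]
tool_rot: [-0.0, 0.401, 0.916, -0.0]
ft_force: [-0.1, -0.2, -0.9]
grip_width: 0.0577
```

Emit:
servo_tool(steps=[{"grip": -1, "travel": [0, 0, 0], "rot": [0, 0, 0.085]}, {"grip": -1, "travel": [0, 0, 0], "rot": [0, 0, 0.085]}, {"grip": -1, "travel": [0, 0, 0], "rot": [0, 0, 0.085]}, {"grip": -1, "travel": [0, 0, 0], "rot": [0, 0, 0.085]}, {"grip": -1, "travel": [0, 0, 0], "rot": [0, 0, 0.085]}])

```text
clock: 8.52
eef_pos: [0.5057, 0.069, 0.1349]
tool_rot: [-0.0, 0.585, 0.811, -0.0]
ft_force: [0.0, 0.8, -1.2]
grip_width: 0.0576
```

Emit:
servo_tool(steps=[{"grip": -1, "travel": [0, 0, 0], "rot": [0, 0, 0.085]}, {"grip": -1, "travel": [0, 0, 0], "rot": [0, 0, 0.085]}, {"grip": -1, "travel": [0, 0, 0], "rot": [0, 0, 0.085]}, {"grip": -1, "travel": [0, 0, 0], "rot": [0, 0, 0.08]}, {"grip": -1, "travel": [0, 0, 0], "rot": [0, 0, 0.07]}])

```text
clock: 8.93
eef_pos: [0.5057, 0.069, 0.1349]
tool_rot: [-0.0, 0.736, 0.677, -0.0]
ft_force: [-0.1, 1.2, -0.8]
grip_width: 0.0574
```

Emit:
servo_tool(steps=[{"grip": -1, "travel": [0, 0, 0], "rot": [0, 0, 0.06]}, {"grip": -1, "travel": [0, 0, 0], "rot": [0, 0, 0.05]}, {"grip": -1, "travel": [0, 0, 0], "rot": [0, 0, 0.04]}, {"grip": -1, "travel": [0, 0, 0], "rot": [0, 0, 0.03]}, {"grip": -1, "travel": [0, 0, 0], "rot": [0, 0, 0.02]}])

```text
clock: 9.35
eef_pos: [0.5056, 0.069, 0.1349]
tool_rot: [-0.0, 0.799, 0.601, -0.0]
ft_force: [0.5, 0.2, -1.1]
grip_width: 0.0576
```

Emit:
servo_tool(steps=[{"grip": -1, "travel": [0, 0, 0], "rot": [0, 0, 0.01]}, {"grip": -1, "travel": [0, 0, 0], "rot": [0, 0, 0]}, {"grip": -1, "travel": [0, 0, 0], "rot": [0, 0, 0]}, {"grip": -1, "travel": [0, 0, 0], "rot": [0, 0, 0]}, {"grip": -1, "travel": [0, 0, 0], "rot": [0, 0, 0]}])

```text
clock: 9.77
eef_pos: [0.5056, 0.069, 0.1349]
tool_rot: [-0.0, 0.801, 0.598, -0.0]
ft_force: [-0.3, -0.3, -1.2]
grip_width: 0.0576
```

```bash
python3 - <<'E'
from ov import *
s=observe();print(s['eef_pos'],s['tool_rot'],s['grip_width'],s['ft_force'],s['moment'],abs(s['qd']).max(),s['joints'])
q=s['tool_rot'];yaw=2*np.arctan2(q[2],q[1])-np.pi;print("dish yaw",yaw,"lip deg",np.degrees(yaw)+180)
n,o=("scene",(260,102));f=7
im=camera(n)[:,:,::-1].copy();cv2.imwrite("pics/turn_full.png",im)
a=np.ascontiguousarray(im[o[1]:o[1]+85,o[0]:o[0]+57]);a=cv2.resize(a,None,fx=f,fy=f,interpolation=cv2.INTER_CUBIC)
b=a.copy();draw(n,b,np.array(o),f,.5055,.069,yaw,.14)
cv2.imwrite("pics/turn.png",np.hstack([a,b]))
cv2.imwrite("pics/turn_top.png",camera("top")[:,:,::-1])
E
```

```text
[0.50564923 0.0690156  0.13490066] [-1.08673824e-05  8.01471854e-01  5.98032497e-01 -2.85561653e-05] 0.0576474302053552 [-0.32354894 -0.25426844 -1.21477518] [-0.05140606  0.09005368  0.00440179] 0.002934496842467769 [ 1.86099071e-02  4.01209111e-01  1.69369988e+00 -1.80627035e-05
  1.04674273e+00  3.07327290e-01]
dish yaw -1.8595046707245004 lip deg 73.45823038262228
```

View pics/turn.png

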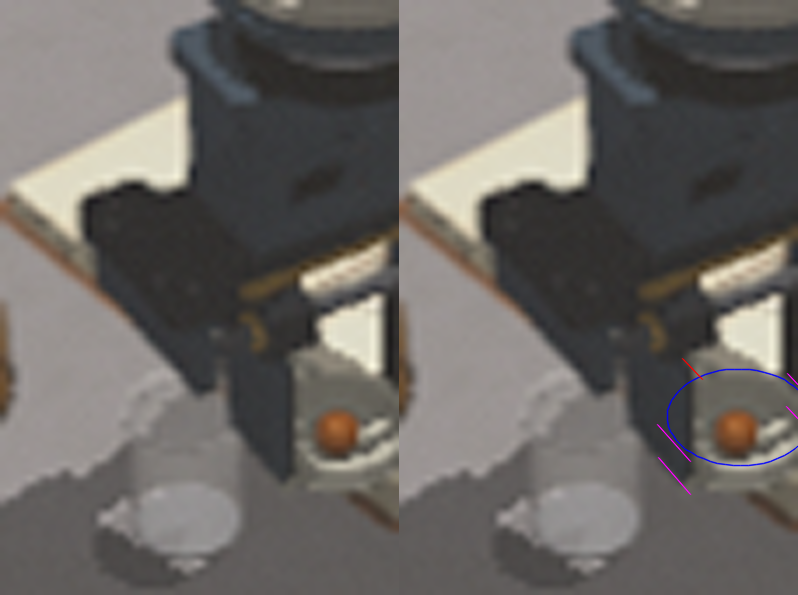

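View pics/turn_full.png

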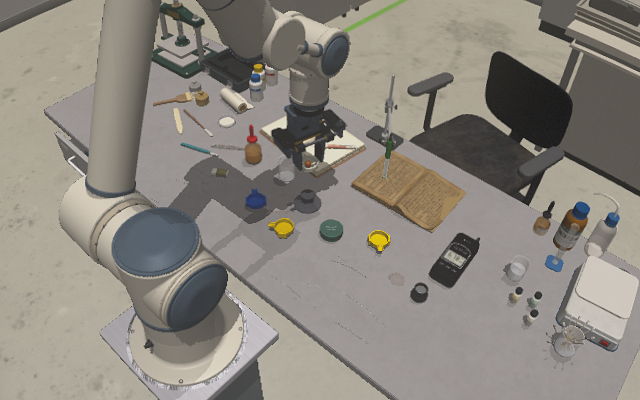

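The bead appears at pixel (308,164) both before and after the turn, so it is still central. The robot is at rest and level, and the other objects haven't moved.

```bash
python3 -c "
from workcell import *
print(finish_job())"
```

```text
the job is handed in; nothing more can be done
None
```

I gripped the white dish by its ears, lifted it 100 mm straight up, and turned it 90° clockwise in the air. I then handed the job in at about 10 s, with the dish still held; no verdict is reported.

Last checks before handing in:
- **Pose:** the tool was at (0.506, 0.069, 0.135), pointing straight down, with joint speeds near zero. This puts the dish's underside about 10 cm above the pedestal top, centred to about 1–3 mm.
- **Lip:** by the tool's rotation it points at about 73.5°, and the beaker measured at 72–74°. In the final picture a finger hides the lip, so I did not see it there directly.
- **Grip and load:** the opening was 57.6 mm on the 58 mm ears. The wrist force was about 1.2 N, against the 1.0 N weight of dish and bead.
- **Bead:** it stayed within a pixel of its place in the dish between the lift and the end of the turn.
- **Other things:** in the last scene picture the beaker, tin, dropper and look-alikes stood where they were.

**Disagreement:** the two cameras differed by about 2–4 mm on the dish and bead, and up to about 9 mm on rougher readings of its rim and the pedestal foot. I used a compromise close to the top view, and the ears closed evenly on it.

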